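# Third hand on the sweet dispenser: seat the hopper and press it on its sprung seal

### The arm

A 6-joint arm with a two-finger parallel gripper is mounted at the origin on a cart in front of the work surface, level with it; the furniture and walls round the work are solid. World frame = base frame: x ahead of the robot, y to its left, z up, the work surface at z = 0. Lengths are in m, angles in rad, forces in N, time in s.
With the tool pointing down it reaches from about 0.425 to 0.95 m from the base axis. Payload 3.5 kg.
Tool frame: the origin (TCP) lies between the finger pads, 19 mm behind the fingertips; this is the grasp point; x points along the fingers, z is the direction in which the jaws open and shut, and the axes are right-handed (so a half turn about x gives the same grasp; the last joint's range is limited). The gripper opens to 85 mm and grips with 20 to 120 N. Pads are 22 mm wide; open, the fingers measure 114 mm over their backs; the gripper's body (76 mm by 85 mm) begins 54 mm behind the grasp point. The pads swing forward as they close: fully open they stand 13 mm farther back than shut.
Start: joints at [-1.449, 0.286, 1.577, -0, 1.279, -0.15], TCP at [0.181, -0.65, 0.25] pointing down, gripper open.
Joint ranges: [-2.77, 2.77], [-0.9, 2.22], [0.21, 2.48], [-1.53, 4.67], [0.24, 2.81], [-2.84, 2.84]. Speed limits (rad/s): [2.79, 2.79, 3.14, 3.14, 3.14, 3.14].

### API

Orientations are given as a unit quaternion [x, y, z, w].
In Python, from plant import ctrl, cams gives the robot as it stands.
- The arm moves only by the tool play_rows, never from a script. Its argument "rows" is a list of rows, each a list of 3 entries, a list of its own where there are three numbers: the opening in per cent of the stroke, from 0 (shut) to 100 (fully open), then the shift along the tool's x, y, z in units of 0.3 m (1.0 is 0.3 m), then the turn, a rotation vector about the tool's x, y, z in units of pi/2 rad (1.0 is pi/2 rad). A call has 1 to 10 rows; each row is the pose to reach, as a shift and turn from the pose commanded when the call began, along the tool's axes at that moment; what a row does not reach only later rows make up. A row lasts 1/12 s, in which the tool goes at most 41.7 mm and 7.16 degrees, less where a joint would pass 70% of its speed; a pose out of reach is approached as far as the arm can. A call with a number of a shift or a turn outside -1 to 1 is refused whole. A call with a gripper value outside its range is refused whole. The fingers move at their own pace and stop on an object; "force" is the grip in N (left out, the last holds). Time passes only in rows, so rows that repeat a pose let the fingers close. It gives the time, the measured TCP pose, the force and the opening at its end, in the units of the state.
- ctrl.get_state(): the state, without advancing time (a new reading comes with each control period).
- cams.read_camera(name): name is "scene" or "top" or "wrist"; returns a dict with "color" (400x640x3 uint8, red, green, blue), "fx", "fy", "cx", "cy" (pixels), "k1" (the pictures are not rectified: a ray, as slopes to the right and down, at radius r is drawn at 1 + k1 r^2 times it, then the intrinsics apply), "view" (4x4, takes a point from world to camera coordinates). Camera axes: x right, y down, z forward; pixel columns grow to the right and rows downward; lengths in m; the calibration is good to about 2 mm. A picture is of the moment at which its call begins. There is no depth.
- ctrl.sign_off(): hands the job in, once; it reports no verdict.
The state is a dict: "time": time; "qpos": joint angles; "dq": joint speeds; "joint_efforts": joint torques, N m; "eef_pos": TCP position; "tcp_rot": TCP orientation; "contact_force": force on the tool from outside, world axes, zero at the start; "wrist_torque": the same for the moment, N m; "opening": opening from 0.0 (shut) to 1.0 (fully open).
Only numpy, scipy, OpenCV 4.12 (cv2) and the standard library are available. Lean on these libraries where they do the work, as an engineer would, in place of code of your own. Each camera call takes 0.05 s, during which the arm holds its last target. There are 200 camera calls.

### The job

Lift the dispenser's hopper by the black grip on its lid, lower it upright over the two steel pegs of the blue base, and press it down on the sprung seal with a steady 11 to 12 N, so that the top of the white flange lies within the pegs' green rings; never squash the seal to its stop. Hold that push steadily for three seconds or more for the colleague who will fasten the clamps, and finish while still holding and pressing, without letting go. Leave the tins, ribbon roll and price ticket stand alone.

Things in the scene. Friction and masses are not known exactly. Their poses are not given: they have to be found in the camera images.
- hopper: Dispenser hopper, loose, 0.2 to 0.4 kg, upright on the table. White flange 80 (x) x 150 (y) x 10 mm (z) with two 12 mm through holes at x = 0, y = +56 and -56 mm. Above it an amber see-through round funnel (radius 44 mm at most) and a red lid (radius 46 mm, z = 85 to 95 mm). Origin: centre of the flange's underside; z up. Half-turn symmetric: fits the pegs either way round.
- hopper_grip (a point): Middle of the black bar grip on the hopper's red lid, 118 mm above the hopper's underside: a good TCP height for gripping it from above. The bar is 22 mm thick (hopper's x, the line to close along), 60 mm long (y, along the line of the holes), from 95 to 129 mm above the underside. Axes as the hopper's.
- base: Dispenser base, fixed (does not slip): blue housing with grey deck, 140 (x) x 190 (y) mm, deck 55 mm above the table. Origin: centre of its underside; chute and its lip at -x, z up. Two steel pegs on the deck at x = 0, y = +56 and -56 mm (see peg_tip), the sprung seal between them. Four black thumb screws, 12 mm high, at x = +58 / -58 mm are clear of the flange.
- base_seat (a point): Centre of the round sprung seal's top face while unloaded: middle of the base, 22 mm above the deck, 77 mm above the table. The hopper's underside meets the seal here, centred. Does not move with the seal. Axes as the base's.
- peg_tip (a point): Tip of the peg at +y of the base, 44 mm above the deck, 99 mm above the table; the other peg is its mirror image at -y. Each peg is 8 mm in diameter, its last 8 mm tapering to 4 mm, and bears a green ring from 17 to 24 mm above the deck.
- seal (a joint): How far the seal (radius 31 mm, grey with black rubber top) is pressed down, m: 0 unloaded, 0.020 at its hard stop. A spring of 1.0 N per mm, linear from 0, pushes it up: 0.0115 means 11.5 N. The hopper's weight alone sinks it 2 to 4 mm. With the flange's top face within the green rings it reads 0.008 to 0.015.
- red_tin: Bystander: round pastille tin, red lid, 63 mm wide, 27 mm high, loose, at the front left of the table. Origin: centre of its underside.
- gold_tin: Bystander: round pastille tin, golden lid, 63 mm wide, 27 mm high, loose, behind the work. Origin: centre of its underside.
- ribbon_roll: Bystander: roll of golden ribbon on a white card spool lying flat, 76 x 73 x 25 mm, loose, behind the work. Origin: centre of its underside.
- ticket_stand: Bystander: price ticket card in a clip on a round steel foot, 60 x 90 x 176 mm, loose, at the back. Origin: centre of its underside.

How it is judged:
On the way, in this order (a step that is already met when the one before it is completed fails the run):
1. the hopper is lifted in the gripper, its underside more than 85 mm above the table (height (world z) of hopper above 0.085 m and contact force between the fingers and hopper above 1 N), for 0.1 s.
2. the hopper sits on both pegs and is pressed with the seal 8 to 15 mm down (8 to 15 N), steadily for 2.5 s (horizontal distance between hopper and base_seat below 0.006 m and angle between the y axis of hopper and the y axis of base, either way round below 0.08 rad and angle between hopper's own z axis and vertical below 0.08 rad and value of joint seal between 0.008 and 0.015 m and contact force between the fingers and hopper above 3 N and contact force between hopper and base between 6 and 25 N), for 2.5 s.
At the end, for the whole second after the job is handed in: Hopper on both pegs (centre within 6 mm, line of holes within 0.08 rad, upright within 0.08 rad), still, fingers bearing on it (over 3 N), seal 8 to 15 mm down (8 to 15 N; all contacts with the base 6 to 25 N), bystanders upright and within 30 mm of their places (all of step 2 and linear speed of hopper below 0.01 m/s and angle between each of red_tin, gold_tin, ribbon_roll, ticket_stand's own z axis and vertical below 0.2 rad and distance of each of red_tin, gold_tin, ribbon_roll, ticket_stand from where it was at the start of the episode below 0.03 m); the arm keeps its last pose, push and grip.
It fails at once if the seal is squashed to its stop (over 18.5 mm) (value of joint seal above 0.0185 m).
It fails at once if the hopper is tipped over (angle between hopper's own z axis and vertical above 0.6 rad).
It fails at once if a tin, the ribbon roll or the ticket stand is shifted by more than 30 mm (distance of any of red_tin, gold_tin, ribbon_roll, ticket_stand from where it was at the start of the episode above 0.03 m).
It also fails if it takes over 51 s, if anything falls off the work surface, if the arm or the gripper's body presses on something with over 40 N, if the wrist force passes 120 N, or if a joint passes its speed limit or range.

## Working session

There is one attempt and no reset: what is moved stays moved. The work goes in short steps, Python scripts to look and compute and a tool call to move; the robot and the scene stay as the last step left them, time stands still between calls to the robot, and variables do not carry over. Pictures are saved under pics/ and viewed, about 8 in all and at most 12, crops included, and the job is handed in when it is done.

Besides the shell and the picture viewer there is one more tool, called after "Call:" by a JSON object that holds its "method" and its "body". play_rows: Moves the arm, as the interface text tells. Shifts and turns lie within -1 to 1; 1 stands for 0.3 m of shift or pi/2 rad of turn. Its arguments: {"type":"object","properties":{"rows":{"type":"array"},"force":{"type":"number"}},"required":["rows"]}

```bash
mkdir -p pics
cat > h.py <<'E'
import numpy as np, cv2
from plant import ctrl, cams
from scipy.spatial.transform import Rotation as R
def K(c): return np.array([[c["fx"],0,c["cx"]],[0,c["fy"],c["cy"]],[0,0,1.]]), np.array([c["k1"],0,0,0,0.])
def snap(n,f):
    c=cams.read_camera(n); cv2.imwrite(f"pics/{f}.png",c["color"][:,:,::-1]); np.save(f"pics/{f}.npy",np.array([c],dtype=object)); return c
def load(f): return np.load(f"pics/{f}.npy",allow_pickle=True)[0]
def ray(c,u,v):
    k,d=K(c); p=cv2.undistortPoints(np.array([[[u,v]]],float),k,d)[0,0]
    V=np.array(c["view"]); return -V[:3,:3].T@V[:3,3], V[:3,:3].T@np.array([p[0],p[1],1])
def onz(c,u,v,z):
    o,d=ray(c,u,v); return o+d*(z-o[2])/d[2]
def proj(c,P):
    k,d=K(c); V=np.array(c["view"]); return cv2.projectPoints(np.array(P,float).reshape(-1,3),cv2.Rodrigues(V[:3,:3])[0],V[:3,3],k,d)[0][:,0]
E
python3 - <<'E'
from h import *
for n in("top","scene"):
    c=snap(n,n+"0"); print(n,c["fx"],c["k1"],np.round(c["view"],3).tolist())
print(ctrl.get_state())
E
```

```text
top 417.9547194758269 -0.10935342405863925 [[0.099, -0.995, 0.004, 0.055], [-0.972, -0.097, -0.215, 0.598], [0.214, 0.017, -0.977, 1.013], [0.0, 0.0, 0.0, 1.0]]
scene 431.1710822945115 -0.09113718029076252 [[0.31, 0.951, -0.01, -0.256], [0.789, -0.263, -0.555, -0.363], [-0.531, 0.164, -0.832, 1.415], [0.0, 0.0, 0.0, 1.0]]
{'time': 0.1, 'qpos': array([-1.44899210e+00,  2.87105241e-01,  1.57805760e+00, -1.74396243e-05,
        1.27859930e+00, -1.49978205e-01]), 'dq': array([-5.20057641e-04, -2.20217499e-03, -3.82808162e-03,  6.96122367e-05,
       -1.88096444e-03, -4.54192784e-05]), 'joint_efforts': array([ 6.20028859e-04, -4.07297051e+01, -2.93697488e+01, -1.21794715e-04,
        3.43955631e-03, -7.26495216e-06]), 'eef_pos': array([ 0.18117246, -0.64964516,  0.24875206]), 'tcp_rot': array([ 0.42819798,  0.56366683, -0.4271063 ,  0.56258902]), 'contact_force': array([-0.85729467, -0.28017402, -0.13563824]), 'wrist_torque': array([-0.01510275,  0.00467936,  0.04599731]), 'opening': 1.0007802515442918}
```

View pics/top0.png

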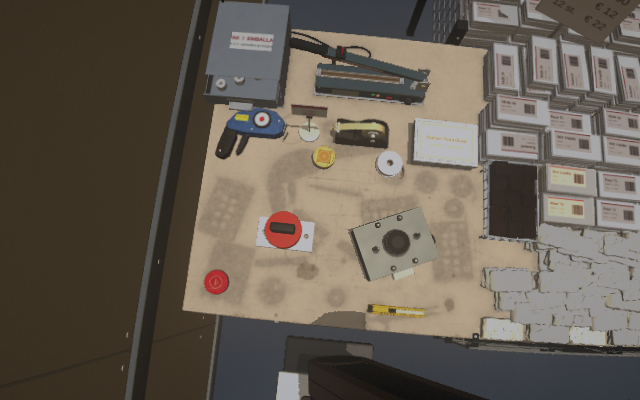

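View pics/scene0.png

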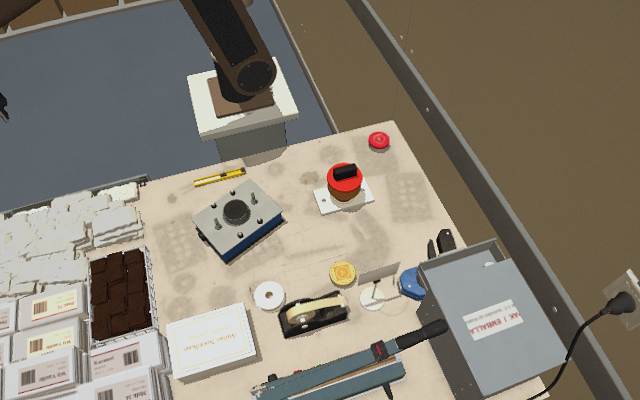

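Run:
```python
from h import *
def crop(f,x,y,w,h):
    im=cv2.imread(f"pics/{f}.png")[y:y+h,x:x+w]; im=cv2.resize(im,(400,300),interpolation=cv2.INTER_CUBIC)
    s=400/w
    for k in range(-(-x//10)*10,x+w,10):
        cv2.line(im,(int((k-x+.5)*s),0),(int((k-x+.5)*s),5),(0,255,0),1); 
        if k%20==0: cv2.putText(im,str(k),(int((k-x+.5)*s)-10,16),0,.35,(0,255,0),1)
    for k in range(-(-y//10)*10,y+h,10):
        cv2.line(im,(0,int((k-y+.5)*s)),(5,int((k-y+.5)*s)),(0,255,0),1); cv2.putText(im,str(k),(6,int((k-y+.5)*s)+4),0,.35,(0,255,0),1)
    return im
a=np.hstack([crop("top0",246,200,80,60),crop("top0",344,203,100,75)])
b=np.hstack([crop("scene0",304,155,80,60),crop("scene0",188,178,100,75)])
cv2.imwrite("pics/comp.png",np.vstack([a,b]))
```

```text
(no output)
```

View pics/comp.png

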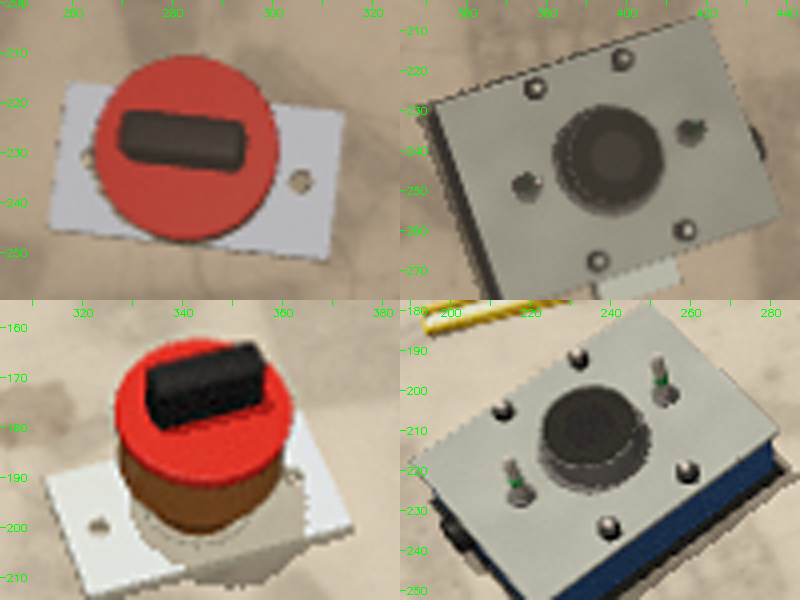

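```bash
cat > fit.py <<'E'
from h import *
from scipy.optimize import least_squares
T,S=load("top0"),load("scene0")
def T_(p,P): 
    r=R.from_euler('z',p[2]); return r.apply(P)+[p[0],p[1],0]
def fit(obs,p0,model):
    def f(p): return np.concatenate([(proj(c,T_(p,[model(k,p)]))[0]-uv) for c,k,uv in obs])
    s=least_squares(f,p0,loss="soft_l1"); print(np.round(s.x,4)); 
    for (c,k,uv),e in zip(obs,s.fun.reshape(-1,2) if 0 else f(s.x).reshape(-1,2)): print("T" if c is T else "S",k,np.round(e,1))
    return s.x
obs=[(T,(.04,.075,.01),(258.7,215.9)),(T,(.04,-.075,.01),(314.3,222.1)),(T,(-.04,-.075,.01),(310.9,251.7)),(T,(-.04,.075,.01),(255.5,245.1)),
(T,(0,0,.095),(282.9,229.1)),(T,(0,-.056,.008),(305.7,235.7)),
(S,(.04,-.075,.01),(312.5,190.5)),(S,(.04,.075,.01),(322.1+52-52,214.1)),(S,(-.04,.075,.01),(374.1,200.1)),(S,(0,0,.095),(344.3,176.7))]
# scene view: decide labels by projecting an initial guess
p=onz(T,282.9,229.1,.095); h0=[p[0],p[1],-.2]
print(p, "scene corners guess:",[(a,b,proj(S,T_(h0,[(a,b,.01)]))[0].round()) for a in(.04,-.04) for b in(.075,-.075)])
q=onz(T,(0+613-400)/4+343.5,155/4+202.5,.077); b0=[q[0],q[1],.35]
print(q,"base:",[(a,b,proj(S,T_(b0,[(a,b,.055)]))[0].round(),proj(T,T_(b0,[(a,b,.055)]))[0].round()) for a in(.07,-.07) for b in(.095,-.095)],proj(S,T_(b0,[(0,.056,.099)])))
E
python3 fit.py
```

```text
[0.50362528 0.17911372 0.095     ] scene corners guess: [(0.04, 0.075, array([373., 205.])), (0.04, -0.075, array([318., 211.])), (-0.04, 0.075, array([368., 181.])), (-0.04, -0.075, array([314., 187.]))]
[ 0.50361889 -0.10691646  0.077     ] base: [(0.07, 0.095, array([284., 214.]), array([352., 225.])), (0.07, -0.095, array([219., 256.]), array([422., 207.])), (-0.07, 0.095, array([253., 179.]), array([367., 279.])), (-0.07, -0.095, array([191., 217.]), array([438., 259.]))] [[253.48927554 193.94593132]]
```

```bash
cat >> fit.py <<'E'
obs=obs[:6]+[(S,(-.04,-.075,.01),(312.5,190.5)),(S,(.04,-.075,.01),(322.1,214.1)),(S,(.04,.075,.01),(374.1,200.1)),(S,(0,0,.095),(344.3,176.7)),(S,(0,-.056,.009),(323.3,199.7))]
t=lambda x,y:((x-400)/4+343.5,y/4+202.5)
s=lambda x,y:((x-400)/4+187.5,(y-300)/4+177.5)
ob=[(T,(.07,.095,.055),t(430,104)),(T,(.07,-.095,.055),t(708,14)),(T,(-.07,-.095,.055),t(780,213)),(T,(0,0,.077),t(613,155)),
(T,(.058,1,.067),t(535,88)),(T,(.058,-1,.067),t(623,58)),(T,(-.058,1,.067),t(598,261)),(T,(-.058,-1,.067),t(685,230)),
(S,(0,.056,.099),s(661,358)),(S,(0,-.056,.099),s(511,460)),(S,(-.07,-.095,.055),s(413,460)),(S,(.07,.095,.055),s(778,430)),(S,(-.07,.095,.055),s(650,302)),(S,(0,0,.077),s(591,425)),
(S,(-.058,-1,.067),s(503,408)),(S,(-.058,1,.067),s(578,355)),(S,(.058,-1,.067),s(609,523)),(S,(.058,1,.067),s(687,468))]
h=fit(obs,h0,lambda k,p:k); b=fit(ob,b0+[.03],lambda k,p:(k[0],k[1]*p[3] if abs(k[1])==1 else k[1],k[2]))
E
python3 fit.py|tail -n +3
```

```text
[ 0.5032  0.1795 -0.0136]
T (0.04, 0.075, 0.01) [0.4 0.2]
T (0.04, -0.075, 0.01) [0.1 0.3]
T (-0.04, -0.075, 0.01) [0.2 0.3]
T (-0.04, 0.075, 0.01) [-0.5  0.5]
T (0, 0, 0.095) [-0.2  0.1]
T (0, -0.056, 0.008) [-0.   0.7]
S (-0.04, -0.075, 0.01) [0.2 0.6]
S (0.04, -0.075, 0.01) [-0.6  0.6]
S (0.04, 0.075, 0.01) [0.5 0.3]
S (0, 0, 0.095) [0.4 0. ]
S (0, -0.056, 0.009) [0.4 1.4]
[ 0.5014 -0.1074  0.4161  0.0298]
T (0.07, 0.095, 0.055) [0.3 0.5]
T (0.07, -0.095, 0.055) [-0.9  0.4]
T (-0.07, -0.095, 0.055) [0.5 1.5]
T (0, 0, 0.077) [0.1 0.9]
T (0.058, 1, 0.067) [0.1 0.3]
T (0.058, -1, 0.067) [-0.2  0.5]
T (-0.058, 1, 0.067) [0.  0.5]
T (-0.058, -1, 0.067) [0.3 0.6]
S (0, 0.056, 0.099) [-0.5  0.4]
S (0, -0.056, 0.099) [-0.1  0.6]
S (-0.07, -0.095, 0.055) [-0.3  1.1]
S (0.07, 0.095, 0.055) [1.5 0.6]
S (-0.07, 0.095, 0.055) [ 0.3 -0. ]
S (0, 0, 0.077) [0.3 1.2]
S (-0.058, -1, 0.067) [ 0.1 -0. ]
S (-0.058, 1, 0.067) [0.4 0.3]
S (0.058, -1, 0.067) [0.5 0.8]
S (0.058, 1, 0.067) [0.5 0.4]
```

```bash
cat > plan.py <<'E'
import sys,json
from h import *
# pose file: commanded xyz + yaw of tool z (tool x straight down)
def rot(a): # columns x=(0,0,-1), z=(cos a,sin a,0)
    x=np.array([0,0,-1.]); z=np.array([np.cos(a),np.sin(a),0]); return np.c_[x,np.cross(z,x),z]
def get(): return json.load(open("pose.json"))
def put(p): json.dump([float(v) for v in p],open("pose.json","w"))
def commit(s,t=0):
    p=get(); d=rot(p[3])@(np.array(s)*.3); put([*(np.array(p[:3])+d),p[3]-t*np.pi/2])
def to(x,y,z,a):
    p=get(); s=rot(p[3]).T@(np.array([x,y,z])-p[:3])/.3; t=-(a-p[3])/(np.pi/2)
    print("shift",np.round(s,4),"turn",round(t,4),"rows>=",round(max(np.linalg.norm(s)*.3/.0417,abs(t)*90/7.16),1))
def st():
    s=ctrl.get_state(); m=R.from_quat(s["tcp_rot"]).as_matrix(); z=m[:,2]
    print("t",round(s["time"],2),"pos",s["eef_pos"].round(4),"a",round(np.arctan2(z[1],z[0]),4),"x",m[:,0].round(3),"F",s["contact_force"].round(2),"M",s["wrist_torque"].round(3),"open",round(s["opening"],3),"q",s["qpos"].round(3))
E
python3 - <<'E'
from plan import *
st(); s=ctrl.get_state(); z=R.from_quat(s["tcp_rot"]).as_matrix()[:,2]
a=np.arctan2(z[1],z[0]); put([.181,-.65,.25,a]); 
to(.45,-.36,.25,a); commit(np.array([0,0,0]))
E
```

```text
t 0.1 pos [ 0.1812 -0.6496  0.2488] a -1.299 x [-0.     0.002 -1.   ] F [-0.86 -0.28 -0.14] M [-0.015  0.005  0.046] open 1.001 q [-1.449  0.287  1.578 -0.     1.279 -0.15 ]
shift [ 0.      1.1233 -0.6905] turn -0.0 rows>= 9.5
```

Run:
```python
from plan import *
to(.42,-.42,.25,-.6)
```

```text
shift [ 0.      0.9732 -0.5247] turn -0.445 rows>= 8.0
```

Call:
{"method": "play_rows", "body": {"rows": [[100,[0,0.243,-0.13],[-0.11,0,0]],[100,[0,0.486,-0.26],[-0.22,0,0]],[100,[0,0.73,-0.39],[-0.33,0,0]],[100,[0,0.97,-0.52],[-0.44,0,0]],[100,[0,0.97,-0.52],[-0.44,0,0]],[100,[0,0.97,-0.52],[-0.44,0,0]],[100,[0,0.97,-0.52],[-0.44,0,0]],[100,[0,0.97,-0.52],[-0.44,0,0]],[100,[0,0.97,-0.52],[-0.44,0,0]]], "force": 60}}

```text
time: 0.85
eef_pos: [0.4235, -0.4167, 0.2495]
tcp_rot: [0.211, 0.675, -0.208, 0.676]
contact_force: [-0.3, -0.3, -0.6]
opening: 0.996
```

Run:
```python
from plan import *
commit([0,.97,-.52],-.44); print(get()); st(); to(.53,-.14,.25,-.15)
```

```text
[0.4194392841613307, -0.4216062440244213, 0.25, -0.6078581365505938]
t 0.85 pos [ 0.4235 -0.4167  0.2495] a -0.6014 x [ 0.001  0.003 -1.   ] F [-0.33 -0.31 -0.6 ] M [ 0.013 -0.018 -0.02 ] open 0.996 q [-0.949  0.111  1.781  0.003  1.251 -0.349]
shift [ 0.      0.981  -0.2336] turn -0.2915 rows>= 7.3
```

Call:
{"method": "play_rows", "body": {"rows": [[100,[0,0.98,-0.23],[-0.29,0,0]],[100,[0,0.98,-0.23],[-0.29,0,0]],[100,[0,0.98,-0.23],[-0.29,0,0]],[100,[0,0.98,-0.23],[-0.29,0,0]],[100,[0,0.98,-0.23],[-0.29,0,0]],[100,[0,0.98,-0.23],[-0.29,0,0]],[100,[0,0.98,-0.23],[-0.29,0,0]],[100,[0,0.98,-0.23],[-0.29,0,0]]]}}

```text
time: 1.52
eef_pos: [0.5317, -0.1365, 0.2496]
tcp_rot: [0.053, 0.705, -0.051, 0.705]
contact_force: [-0.1, -0.6, -0.2]
opening: 0.997
```

Run:
```python
from plan import *
commit([0,.98,-.23],-.29); print(get()); st(); to(.5032,.14,.25,-.0136)
```

```text
[0.5307055459971457, -0.1408629111078873, 0.25, -0.15232720178007386]
t 1.52 pos [ 0.5317 -0.1365  0.2496] a -0.1478 x [-0.     0.002 -1.   ] F [-0.1  -0.56 -0.2 ] M [ 0.026 -0.034  0.036] open 0.997 q [-0.437  0.009  1.888  0.002  1.246 -0.29 ]
shift [ 0.      0.9115 -0.2327] turn -0.0883 rows>= 6.8
```

Call:
{"method": "play_rows", "body": {"rows": [[100,[0,0.912,-0.233],[-0.0883,0,0]],[100,[0,0.912,-0.233],[-0.0883,0,0]],[100,[0,0.912,-0.233],[-0.0883,0,0]],[100,[0,0.912,-0.233],[-0.0883,0,0]],[100,[0,0.912,-0.233],[-0.0883,0,0]],[100,[0,0.912,-0.233],[-0.0883,0,0]],[100,[0,0.912,-0.233],[-0.0883,0,0]],[100,[0,0.912,-0.233],[-0.0883,0,0]]]}}

```text
time: 2.18
eef_pos: [0.5022, 0.1441, 0.2497]
tcp_rot: [0.004, 0.707, -0.002, 0.707]
contact_force: [-0.4, 0.4, -0.1]
opening: 1.002
```

Run:
```python
from plan import *
commit([0,.912,-.233],-.0883); print(get()); st(); to(.5032,.1795,.25,-.0136); to(.5032,.1795,.117,-.0136)
```

```text
[0.5031306785573609, 0.1401755145311671, 0.25, -0.013625886124084496]
t 2.18 pos [0.5022 0.1441 0.2497] a -0.0083 x [-0.001  0.002 -1.   ] F [-0.38  0.44 -0.06] M [-0.002  0.051  0.037] open 1.002 q [ 0.084 -0.052  1.948  0.002  1.246  0.092]
shift [ 0.      0.1311 -0.0016] turn -0.0 rows>= 0.9
shift [ 0.4433  0.1311 -0.0016] turn -0.0 rows>= 3.3
```

Call:
{"method": "play_rows", "body": {"rows": [[100,[0,0.131,-0.0016],[0,0,0]],[100,[0,0.131,-0.0016],[0,0,0]],[100,[0,0.131,-0.0016],[0,0,0]],[100,[0,0.131,-0.0016],[0,0,0]],[100,[0,0.131,-0.0016],[0,0,0]],[100,[0,0.131,-0.0016],[0,0,0]]]}}

```text
time: 2.68
eef_pos: [0.5036, 0.178, 0.2499]
tcp_rot: [0.005, 0.707, -0.006, 0.707]
contact_force: [-0.6, -0.4, 1.1]
opening: 1.001
```

Run:
```python
from plan import *
commit([0,.131,-.0016]); print(get()); c=snap("wrist","w1"); st()
P=[(.5032,.1795,z) for z in(.129,.095)]; print(proj(c,P))
p=(.5032,.1795,-.0136)
print([proj(c,R.from_euler('z',p[2]).apply([[a,b,.129]])+[p[0],p[1],0]) for a in(.011,-.011) for b in (.03,-.03)])
```

```text
[0.5031862038705491, 0.17947840649778446, 0.25, -0.013625886124084496]
t 2.73 pos [0.5036 0.1781 0.25  ] a -0.0154 x [-0. -0. -1.] F [ 0.16  0.08 -0.19] M [-0.004  0.005  0.011] open 1.002 q [ 0.15  -0.025  1.922 -0.     1.245  0.165]
[[317.46972909 201.07450731]
 [317.46868494 190.49147951]]
[array([[331.90354592, 163.0445922 ]]), array([[331.09741592, 236.6254905 ]]), array([[302.90864522, 163.08858867]]), array([[303.96057486, 236.66822983]])]
```

View pics/w1.png

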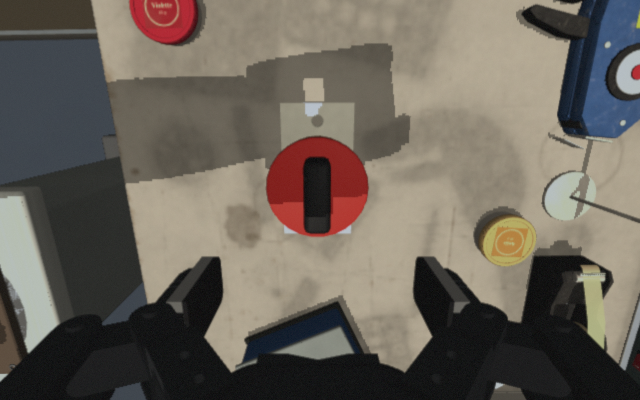

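Call:
{"method": "play_rows", "body": {"rows": [[100,[0.1,0.004,-0.0],[0,0,0]],[100,[0.2,0.004,0],[0,0,0]],[100,[0.3,0.004,0],[0,0,0]],[100,[0.38,0.004,0],[0,0,0]],[100,[0.42,0.004,0],[0,0,0]],[100,[0.44,0.004,0],[0,0,0]],[100,[0.44,0.004,0],[0,0,0]],[100,[0.44,0.004,0],[0,0,0]]]}}

```text
time: 3.4
eef_pos: [0.5045, 0.1804, 0.1193]
tcp_rot: [0.005, 0.706, -0.005, 0.708]
contact_force: [0.4, 0.6, 0.0]
opening: 0.998
```

Call:
{"method": "play_rows", "body": {"rows": [[0,[0,0,0],[0,0,0]],[0,[0,0,0],[0,0,0]],[0,[0,0,0],[0,0,0]],[0,[0,0,0],[0,0,0]],[0,[0,0,0],[0,0,0]],[0,[0,0,0],[0,0,0]],[0,[0,0,0],[0,0,0]],[0,[0,0,0],[0,0,0]],[0,[0,0,0],[0,0,0]],[0,[0,0,0],[0,0,0]]], "force": 70}}

```text
time: 4.23
eef_pos: [0.5035, 0.1806, 0.1186]
tcp_rot: [0.005, 0.707, -0.005, 0.707]
contact_force: [-2.3, -0.1, 5.4]
opening: 0.247
```

Run:
```python
from plan import *
commit([.44,.004,0]); print(get()); st();
```

```text
[0.5032025544279333, 0.18067829510064443, 0.118, -0.013625886124084496]
t 4.23 pos [0.5035 0.1806 0.1186] a -0.0136 x [-0.  0. -1.] F [-2.25 -0.09  5.45] M [ 0.     0.427 -0.045] open 0.247 q [0.155 0.13  2.02  0.    0.992 0.168]
```

Call:
{"method": "play_rows", "body": {"rows": [[0,[-0.03,0,0],[0,0,0]],[0,[-0.1,0,0],[0,0,0]],[0,[-0.2,0,0],[0,0,0]],[0,[-0.3,0,0],[0,0,0]],[0,[-0.4,0,0],[0,0,0]],[0,[-0.45,0,0],[0,0,0]],[0,[-0.45,0,0],[0,0,0]],[0,[-0.45,0,0],[0,0,0]],[0,[-0.45,0,0],[0,0,0]]]}}

```text
time: 4.98
eef_pos: [0.5023, 0.1802, 0.2506]
tcp_rot: [0.005, 0.708, -0.005, 0.706]
contact_force: [0.5, 0.6, -3.6]
opening: 0.246
```

Run:
```python
from plan import *
commit([-.45,0,0]); print(get()); st(); to(.5014,-.1074,.253,.4161)
```

```text
[0.5032025544279333, 0.18067829510064443, 0.253, -0.013625886124084496]
t 4.98 pos [0.5023 0.1802 0.2506] a -0.0137 x [-0.004 -0.001 -1.   ] F [ 0.5   0.57 -3.62] M [ 0.014  0.03  -0.019] open 0.246 q [ 0.154 -0.025  1.92  -0.     1.25   0.168]
shift [ 0.     -0.9603  0.0071] turn -0.2736 rows>= 6.9
```

Lifted (3.6 N load). Move over the base smoothly.

Call:
{"method": "play_rows", "body": {"rows": [[0,[0,-0.06,0.0],[-0.02,0,0]],[0,[0,-0.17,0],[-0.05,0,0]],[0,[0,-0.29,0],[-0.085,0,0]],[0,[0,-0.41,0],[-0.12,0,0]],[0,[0,-0.53,0],[-0.155,0,0]],[0,[0,-0.65,0],[-0.19,0,0]],[0,[0,-0.77,0],[-0.22,0,0]],[0,[0,-0.87,0.004],[-0.25,0,0]],[0,[0,-0.93,0.007],[-0.27,0,0]],[0,[0,-0.96,0.007],[-0.2736,0,0]]]}}

```text
time: 5.82
eef_pos: [0.5004, -0.1096, 0.2502]
tcp_rot: [-0.145, 0.693, 0.146, 0.691]
contact_force: [0.1, 1.8, -2.6]
opening: 0.246
```

Call:
{"method": "play_rows", "body": {"rows": [[0,[0,0,0],[0,0,0]],[0,[0,0,0],[0,0,0]],[0,[0,0,0],[0,0,0]],[0,[0,0,0],[0,0,0]],[0,[0,0,0],[0,0,0]],[0,[0,0,0],[0,0,0]]]}}

```text
time: 6.32
eef_pos: [0.5017, -0.1066, 0.2531]
tcp_rot: [-0.147, 0.692, 0.147, 0.692]
contact_force: [0.1, 0.6, -2.5]
opening: 0.245
```

Run:
```python
from plan import *
commit([0,-.96,.007],-.2736); print(get()); st()
w,s,t=snap("wrist","w2"),snap("scene","s2"),snap("top","t2")
def crop(f,x,y,w,h):
    im=cv2.imread(f"pics/{f}.png")[y:y+h,x:x+w]; im=cv2.resize(im,(400,300),interpolation=cv2.INTER_CUBIC); k=400/w
    for u in range(-(-x//20)*20,x+w,20): cv2.putText(im,str(u),(int((u-x+.5)*k)-10,10),0,.35,(0,255,0),1); cv2.line(im,(int((u-x+.5)*k),12),(int((u-x+.5)*k),17),(0,255,0),1)
    for v in range(-(-y//20)*20,y+h,20): cv2.putText(im,str(v),(6,int((v-y+.5)*k)+4),0,.35,(0,255,0),1)
    return im
a=np.hstack([crop("w2",170,60,300,225),crop("t2",344,195,100,75)])
b=np.hstack([crop("s2",188,128,100,75),crop("s2",188,178,100,75)])
cv2.imwrite("pics/c2.png",np.vstack([a,b]))
```

```text
[0.501378225710733, -0.10732358306116824, 0.253, 0.4161439888869992]
t 6.32 pos [ 0.5017 -0.1066  0.2531] a 0.4175 x [ 0.  0. -1.] F [ 0.05  0.57 -2.54] M [ 0.    -0.007 -0.023] open 0.245 q [-0.407 -0.078  1.966  0.     1.253 -0.825]
```

View pics/c2.png

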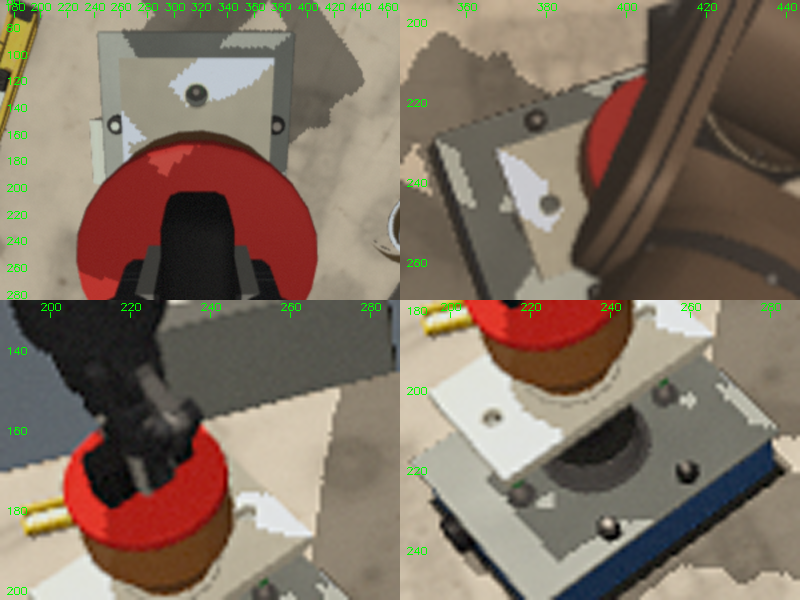

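```bash
cat > fit2.py <<'E'
from h import *
from scipy.optimize import least_squares
W,S2,T2=load("w2"),load("s2"),load("t2")
nm={id(W):"W",id(S2):"S",id(T2):"T"}
s=lambda x,y:((x-400)/4+187.5,(y-300)/4+177.5)
t=lambda x,y:((x-400)/4+343.5,y/4+194.5)
w=lambda x,y:(x*.75+169.5,y*.75+59.5)
def P(p,k): return R.from_euler('z',p[2]).apply(k)+[p[0],p[1],p[3] if len(p)>3 else 0]
def fit(obs,p0):
    f=lambda p:np.concatenate([proj(c,P(p,k))[0]-uv for c,k,uv in obs])
    r=least_squares(f,p0,loss="soft_l1").x; print(np.round(r,4),[(nm[id(c)],e.round(1).tolist()) for (c,_,_),e in zip(obs,f(r).reshape(-1,2))])
hs=[(S2,(-.04,-.075,.01),s(430,393)),(S2,(.04,-.075,.01),s(503,478)),(S2,(.04,.075,.01),s(716,332)),(S2,(0,-.056,.01),s(492,418))]
ht=[(T2,(.04,.075,.01),t(497,150)),(T2,(0,.056,.01),t(549,204))]
hw=[(W,(-.04,.075,.01),w(120,57)),(W,(.04,.075,.01),w(274,57)),(W,(0,.056,.01),w(196,95))]
p0=[.5014,-.1074,.416,.135]
fit(hs+ht,p0); fit(hs+ht+hw,p0); fit(hw,p0[:3]) if 0 else None
bw=[(W,(-.07,.095,.055),w(98,31)),(W,(.07,.095,.055),w(293,31)),(W,(-.058,.0298,.067),w(114,125)),(W,(.058,.0298,.067),w(278,126))]
fit(bw,p0[:3])
hw3=[(c,(k[0],k[1],k[2]+.135),u) for c,k,u in hw]; fit(hw3,p0[:3])
E
python3 fit2.py
```

```text
[ 0.5024 -0.1071  0.4173  0.141 ] [('S', [-0.7, -0.2]), ('S', [0.4, 0.4]), ('S', [-0.4, 0.3]), ('S', [0.2, -0.4]), ('T', [-0.4, -0.1]), ('T', [0.0, 0.0])]
[ 0.5005 -0.1067  0.4108  0.1367] [('S', [-0.2, -0.1]), ('S', [0.6, 0.6]), ('S', [-0.2, 0.9]), ('S', [0.5, -0.2]), ('T', [-0.8, 0.7]), ('T', [-0.5, 0.9]), ('W', [-1.6, -0.3]), ('W', [0.8, 0.6]), ('W', [0.2, 0.3])]
[ 0.5007 -0.1074  0.4162] [('W', [-1.5, -0.5]), ('W', [2.3, -0.2]), ('W', [0.6, 0.8]), ('W', [-0.8, 0.2])]
[ 0.5008 -0.1064  0.4168] [('W', [-1.2, -0.0]), ('W', [0.4, 0.1]), ('W', [0.4, -0.0])]
```

Call:
{"method": "play_rows", "body": {"rows": [[0,[0.02,0.002,0],[0,0,0]],[0,[0.05,0.002,0],[0,0,0]],[0,[0.08,0.002,0],[0,0,0]],[0,[0.1,0.002,0],[0,0,0]],[0,[0.1,0.002,0],[0,0,0]],[0,[0.1,0.002,0],[0,0,0]],[0,[0.1,0.002,0],[0,0,0]],[0,[0.1,0.002,0],[0,0,0]]]}}

```text
time: 7.13
eef_pos: [0.5017, -0.1071, 0.2236]
tcp_rot: [-0.146, 0.692, 0.146, 0.692]
contact_force: [0.1, 0.1, -2.6]
opening: 0.242
```

```bash
cat >> plan.py <<'E'
def avg(n=10):
    F=[]
    for _ in range(n): cams.read_camera("top"); F.append(ctrl.get_state()["contact_force"])
    print("Fmean",np.mean(F,0).round(2),"std",np.std(F,0).round(2))
E
python3 - <<'E'
from plan import *
commit([.1,.002,0]); print(get()); avg(); st()
E
```

```text
[0.5011356837811957, -0.1067747903749776, 0.223, 0.4161439888869992]
Fmean [-0.07 -0.07 -2.76] std [0.51 0.51 0.54]
t 7.63 pos [ 0.5014 -0.107   0.2231] a 0.4162 x [ 0. -0. -1.] F [-0.48  0.2  -2.37] M [0.006 0.024 0.019] open 0.243 q [-0.408 -0.051  1.997  0.     1.195 -0.825]
```

Call:
{"method": "play_rows", "body": {"rows": [[0,[0.01,0,0],[0,0,0]],[0,[0.02,0,0],[0,0,0]],[0,[0.03,0,0],[0,0,0]],[0,[0.04,0,0],[0,0,0]],[0,[0.05,0,0],[0,0,0]],[0,[0.05,0,0],[0,0,0]],[0,[0.05,0,0],[0,0,0]]]}}

```text
time: 8.22
eef_pos: [0.5012, -0.1069, 0.2076]
tcp_rot: [-0.146, 0.692, 0.146, 0.692]
contact_force: [-0.3, -0.4, -2.4]
opening: 0.24
```

Run:
```python
from plan import *
commit([.05,0,0]); print(get()); avg(4); st()
```

```text
[0.5011356837811957, -0.1067747903749776, 0.20800000000000002, 0.4161439888869992]
Fmean [ 0.59 -0.02 -2.74] std [0.28 0.22 0.19]
t 8.42 pos [ 0.5015 -0.107   0.2083] a 0.4162 x [ 0. -0. -1.] F [ 1.05  0.29 -2.9 ] M [ 0.023 -0.032  0.086] open 0.242 q [-0.408 -0.035  2.01  -0.     1.166 -0.824]
```

Call:
{"method": "play_rows", "body": {"rows": [[0,[0.01,0,0],[0,0,0]],[0,[0.02,0,0],[0,0,0]],[0,[0.03,0,0],[0,0,0]],[0,[0.036,0,0],[0,0,0]],[0,[0.036,0,0],[0,0,0]],[0,[0.036,0,0],[0,0,0]]]}}

```text
time: 8.92
eef_pos: [0.5012, -0.1069, 0.1969]
tcp_rot: [-0.146, 0.692, 0.146, 0.692]
contact_force: [-0.5, 1.1, -3.2]
opening: 0.242
```

Run:
```python
from plan import *
commit([.036,0,0]); print(get()); avg(4); st()
```

```text
[0.5011356837811957, -0.1067747903749776, 0.19720000000000001, 0.4161439888869992]
Fmean [ 0.27 -0.28 -2.31] std [0.52 0.24 0.15]
t 9.12 pos [ 0.5015 -0.107   0.1974] a 0.4162 x [ 0. -0. -1.] F [-0.47  0.02 -2.31] M [ 0.013  0.033 -0.058] open 0.246 q [-0.408 -0.023  2.02  -0.     1.145 -0.824]
```

Now to about 6 mm of seal travel (−8 mm).

Call:
{"method": "play_rows", "body": {"rows": [[0,[0.006,0,0],[0,0,0]],[0,[0.012,0,0],[0,0,0]],[0,[0.018,0,0],[0,0,0]],[0,[0.024,0,0],[0,0,0]],[0,[0.028,0,0],[0,0,0]],[0,[0.028,0,0],[0,0,0]],[0,[0.028,0,0],[0,0,0]]]}}

```text
time: 9.7
eef_pos: [0.5018, -0.1072, 0.1896]
tcp_rot: [-0.146, 0.692, 0.146, 0.692]
contact_force: [-1.1, -0.6, 4.5]
opening: 0.249
```

Run:
```python
from plan import *
commit([.028,0,0]); print(get()); avg(8); st()
```

```text
[0.5011356837811957, -0.1067747903749776, 0.18880000000000002, 0.4161439888869992]
Fmean [-0.59 -0.09  3.65] std [0.75 0.53 0.49]
t 10.1 pos [ 0.5017 -0.1071  0.1891] a 0.4161 x [ 0.001 -0.    -1.   ] F [-0.11 -0.53  3.4 ] M [ 0.05  -0.089 -0.035] open 0.244 q [-0.408 -0.013  2.026  0.     1.128 -0.824]
```

Call:
{"method": "play_rows", "body": {"rows": [[0,[0.003,0,0],[0,0,0]],[0,[0.006,0,0],[0,0,0]],[0,[0.009,0,0],[0,0,0]],[0,[0.012,0,0],[0,0,0]],[0,[0.015,0,0],[0,0,0]],[0,[0.017,0,0],[0,0,0]],[0,[0.017,0,0],[0,0,0]],[0,[0.017,0,0],[0,0,0]]]}}

```text
time: 10.77
eef_pos: [0.5018, -0.1072, 0.1849]
tcp_rot: [-0.146, 0.692, 0.146, 0.692]
contact_force: [-2.3, 0.3, 8.3]
opening: 0.245
```

Run:
```python
from plan import *
commit([.017,0,0]); print(get()); avg(12); st(); snap("scene","s3")
im=cv2.imread("pics/s3.png")[160:250,185:305]; cv2.imwrite("pics/c3.png",cv2.resize(im,(800,600),interpolation=cv2.INTER_CUBIC))
```

```text
[0.5011356837811957, -0.1067747903749776, 0.18370000000000003, 0.4161439888869992]
Fmean [-1.19  0.12  8.24] std [0.55 0.45 0.43]
t 11.37 pos [ 0.5018 -0.1072  0.1849] a 0.4162 x [ 0.001 -0.001 -1.   ] F [-0.76 -0.16  8.22] M [ 0.119  0.274 -0.014] open 0.246 q [-0.408 -0.008  2.029 -0.     1.119 -0.824]
```

View pics/c3.png

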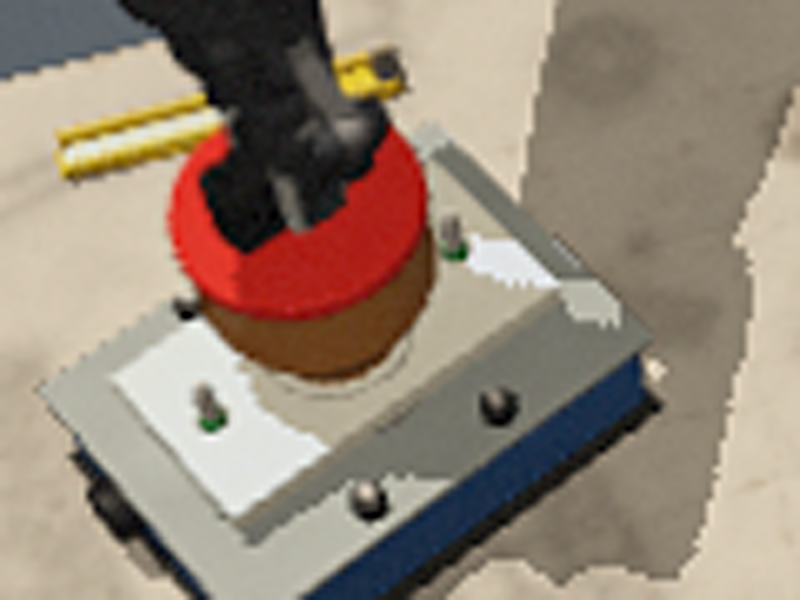

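Both pegs stand through the holes (about (212,405) and (455,240) in the crop), with green just showing at the flange top. The push is about 11.0 N, so I add 0.5 mm and hold.

Call:
{"method": "play_rows", "body": {"rows": [[0,[0.001,0,0],[0,0,0]],[0,[0.002,0,0],[0,0,0]],[0,[0.002,0,0],[0,0,0]],[0,[0.002,0,0],[0,0,0]],[0,[0.002,0,0],[0,0,0]],[0,[0.002,0,0],[0,0,0]],[0,[0.002,0,0],[0,0,0]],[0,[0.002,0,0],[0,0,0]],[0,[0.002,0,0],[0,0,0]],[0,[0.002,0,0],[0,0,0]]]}}

```text
time: 12.25
eef_pos: [0.5018, -0.1072, 0.1844]
tcp_rot: [-0.146, 0.692, 0.146, 0.692]
contact_force: [-1.0, -0.6, 8.2]
opening: 0.25
```

Run:
```python
from plan import *
commit([.002,0,0]); avg(30); st(); avg(30); st()
```

```text
Fmean [-1.37  0.28  8.52] std [0.53 0.5  0.6 ]
t 13.75 pos [ 0.5018 -0.1072  0.1844] a 0.4162 x [ 0.001 -0.001 -1.   ] F [-0.61 -0.17  8.51] M [0.132 0.342 0.018] open 0.246 q [-0.408 -0.007  2.03  -0.     1.118 -0.824]
Fmean [-1.57  0.17  8.5 ] std [0.54 0.42 0.51]
t 15.25 pos [ 0.5018 -0.1072  0.1844] a 0.4163 x [ 0.001 -0.001 -1.   ] F [-1.84  0.14  8.47] M [ 0.099  0.344 -0.011] open 0.247 q [-0.408 -0.007  2.03  -0.     1.118 -0.824]
```

Call:
{"method": "play_rows", "body": {"rows": [[0,[0,0,0],[0,0,0]],[0,[0,0,0],[0,0,0]],[0,[0,0,0],[0,0,0]],[0,[0,0,0],[0,0,0]],[0,[0,0,0],[0,0,0]],[0,[0,0,0],[0,0,0]],[0,[0,0,0],[0,0,0]],[0,[0,0,0],[0,0,0]],[0,[0,0,0],[0,0,0]],[0,[0,0,0],[0,0,0]]]}}

```text
time: 16.08
eef_pos: [0.5018, -0.1072, 0.1844]
tcp_rot: [-0.146, 0.692, 0.146, 0.692]
contact_force: [-0.9, -0.9, 8.1]
opening: 0.246
```

Run:
```python
from plan import *
c=snap("top","t4")["color"].astype(int); a=load("top0")["color"].astype(int)
for n,(u,v) in dict(red=(216,281),gold=(323,157),ribbon=(390,163),ticket=(309,125)).items(): print(n,np.abs(c-a)[v-15:v+15,u-15:u+15].mean().round(2))
ctrl.sign_off(); st()
```

```text
red 11.07
gold 13.35
ribbon 15.04
ticket 13.58
the job is handed in; nothing more can be done
the job is handed in; nothing more can be done
```

Run:
```python
import cv2,numpy as np
a,b=(cv2.imread(f"pics/{f}.png",0) for f in("top0","t4"))
for n,(u,v) in dict(red=(216,281),gold=(323,157),ribbon=(390,163),ticket=(309,125)).items():
    r=cv2.matchTemplate(b[v-28:v+28,u-28:u+28],a[v-18:v+18,u-18:u+18],cv2.TM_CCOEFF_NORMED); _,m,_,l=cv2.minMaxLoc(r); print(n,"shift px",l[0]-10,l[1]-10,round(m,3))
```

```text
red shift px 0 0 0.999
gold shift px 0 0 0.999
ribbon shift px 0 0 1.0
ticket shift px 0 0 1.0
```

I gripped the hopper by its black grip, lifted it and lowered it upright over both pegs. I then pressed it onto the seal and handed the job in while still gripping and pressing. No verdict was reported.

- **Push:** about 11.3 N. The wrist force was 8.5 N, and the hopper's weight, measured at about 2.75 N while it hung, adds to it. From the height of the arm, the seal is about 11.1 mm down, so the two figures agree. Single force readings scatter by about 0.5 N, and the seal joint itself can't be read directly.
- **Hold:** the push stayed steady for over 4 s before hand-in, with the arm position constant to 0.1 mm. The job ended about 16 s into the 51 s allowed.
- **Fit:** before lowering, the cameras put the hopper within about 1 mm of the base centre and lined up with it. A later picture, taken 0.5 mm before the final push, shows both pegs through the holes and the green rings at the flange top. I took no close-up after that last 0.5 mm.
- **Bystanders:** my first check, a raw brightness comparison, showed differences at all four. It was inconclusive, and I handed in before following it up. Matching the same pictures afterwards showed no shift (0 px, match at least 0.999), so the difference was probably just changed lighting or shadow.

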